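Lever open the block heater

ROBOT

A 6-joint arm with a two-finger parallel gripper is mounted at the origin on the work surface. World frame = base frame: x ahead of the robot, y to its left, z up, the work surface at z = 0. Lengths are in m, angles in degrees, forces in N, time in s.
With the tool pointing down it reaches from about 0.3 to 0.75 m from the base axis. Payload 8.5 kg.
Tool frame: the origin (TCP) lies between the finger pads; the fingertips stand 11 mm ahead of it and the grasp point (between the pads) lies 8 mm behind it (nose_length is the distance from the TCP to the fingertips, in m); z points along the fingers, y is the line along which they close (so a half turn about z gives the same grasp; the last joint's range is limited). The gripper opens to 85 mm and grips with 20 to 120 N. Pads are 22 mm wide; open, the fingers measure 114 mm over their backs; the gripper's body (76 mm by 85 mm) begins 54 mm behind the grasp point. The pads swing forward as they close: fully open they stand 13 mm farther back than shut.
Start: joints at [-83.898, 21.807, 74.336, -0, 83.858, -12.336], TCP at [0.174, -0.522, 0.242] pointing down, gripper open.
Joint ranges: [-178.18, 178.18], [-50.72, 133.34], [12.68, 142.11], [-81.47, 261.47], [9.98, 163.14], [-165.26, 165.26]. Speed limits (degrees/s): [136.94, 136.94, 180, 180, 180, 180].

INTERFACE

Orientations are given as a 3x3 rotation matrix whose columns are the frame's x, y, z axes.
In Python, from bench import read_state, camera, finish_job, recognise, cut_out, nose_length gives the robot as it stands.
- The arm moves only by the tool carry_out, never from a script. Its argument "increments" is a list of rows, each a list of 5 numbers: the shift along the world's x, y, z scaled (see below), then the turn about the world's z scaled (see below), then the opening, from 0 (shut) to 1 (fully open). In form: [[dx, dy, dz, roll, jaw], ...]. A call has 1 to 20 rows; each row shifts and turns the commanded pose from where the row before left it; what a row does not reach is not made up. The controller multiplies each number of a shift by 0.05 m and each number of a turn by 180 degrees. A row lasts 1/12 s, in which the tool goes at most 41.7 mm and 7.16 degrees, less where a joint would pass 70% of its speed; a pose out of reach is approached as far as the arm can. A call with a number of a shift or a turn outside -1 to 1 is refused whole. A call with a gripper value outside its range is refused whole. The fingers move at their own pace and stop on an object; the grip force is fixed at half the most. Time passes only in rows, so rows that do not move let the fingers close. It gives the time, the measured TCP pose, the force, the opening and the grip force at its end, in the units of the state.
- read_state(): the state, without advancing time (a new reading comes with each control period).
- camera(name): name is "scene" or "side" or "wrist"; returns a dict with "pixels" (384x512x3 uint8, red, green, blue), "fx", "fy", "cx", "cy" (pixels), "world_to_cam" (4x4, takes a point from world to camera coordinates); the wrist camera has in their place "hand_eye" (4x4, takes a point from camera to tool coordinates, whose origin is the TCP and whose axes are the flange's). Camera axes: x right, y down, z forward; pixel columns grow to the right and rows downward; lengths in m; the calibration is good to about 2 mm. A picture is of the moment at which its call begins: read the wrist's pose just before it. There is no depth.
- finish_job(): hands the job in; it is judged then, once.
Trained networks look in the newest picture that a camera, given by its name, has taken for a name from the list of things; names that differ only in an ending like _2 or _b are one class to them, and where a whole thing is asked for, a point or a joint stands for the part that bears it (a point fixed in the world has none). Each returns a list of dicts, best first, with "conf" (0 to 1); they miss things now and then, are a little off and sometimes report something else, mostly with a low value. They report only what shows in the picture. A call takes as long as a camera call. They do not tell look-alikes from the thing itself.
- recognise(camera, name): "box" ([left, top, right, bottom] in pixels, round what is visible of it).
- cut_out(camera, name): "mask" (384x512 bool, what is visible of it) and "box" ([left, top, right, bottom] in pixels, round what is visible of it).
The state is a dict: "time": time; "joint_positions": joint angles; "joint_vel": joint speeds; "joint_torque": joint torques, N m; "tcp_pos": TCP position; "ee_rot": TCP orientation; "wrist_force": force on the tool from outside, world axes, zero at the start; "ft_torque": the same for the moment, N m; "gripper_width": finger opening in m; "grasp_force": force on a finger pad.
Only numpy, scipy, OpenCV 4.12 (cv2) and the standard library are available. Lean on these libraries where they do the work, as an engineer would, in place of code of your own. Each camera call takes 0.05 s, during which the arm holds its last target. There are 200 camera calls.

TASK

Take the flat lifting blade out of its upright holder, work its tip under the front lip of the block heater's cover and lever the cover up and over until it rests fully open on its stop. Then lower the blade back into its holder, tip down, and let go only once it is down. Keep the gripper and arm off the heater and its cover (only the blade may touch them), and do not disturb the other things on the bench.

Things in the scene. Friction and masses are not known exactly. Their poses are not given: they have to be found in the camera images.
- blade: Flat lifting tool, 196 mm long, loose, 0.16 kg. Origin: middle of the tip's end; own z runs from tip to handle. Steel blade z 0-100, 24 wide (y), 4 thick (x); guard plate z 100-106, 36 (x) by 50 (y); wooden handle z 106-196, 18 (x) by 26 (y) mm. Starts tip down in the holder, guard resting on its top, axes parallel to the holder's. A half turn about z makes no difference.
- holder: White upright holder block, fixed, 60 (own x) by 80 (y) by 112 mm high, on a 100 by 120 mm foot 6 mm thick. Origin: centre of its underside, z up. In its top is a central well 16 (x) by 34 (y) mm, from z = 112 down to its floor at z = 6 mm. With the blade home its guard rests on the top and its tip is at z = 12 mm.
- heater: White dry block heater, fixed. Origin on the bench; own x points from its front (display and knob, towards the robot) to its back. Base x -95 to 105, 150 wide (y), 50 high; body above it from x -75 back, top at z 68, under the closed cover. So a slot runs along the whole front under the cover's lip: z 50-68, x -95 to -75. Hinge housing x 65-105, top z 80 (all mm).
- cover (a joint): Opening angle of the heater's cover: 0 closed (flat), 1.9 rad fully open on its stop, leaning back past upright. Swings freely: let go below about 1.45 it falls shut, beyond about 1.6 it falls open. Grey plate 150 mm from hinge to lip, 150 wide, 10 thick with an 8 mm raised panel on top, 0.22 kg.
- cover_lip (a point): Middle of the lower edge of the cover's front lip (moves with the cover); closed it is at heater x -95, y 0, z 68.5 mm. Axes: those of the cover, equal to the heater's when closed.
- cover_hinge (a point): Middle of the cover's hinge axis, at heater x 55, y 0, z 68.5 mm; the axis runs along heater y.
- bottle: Amber bottle, 60 mm diameter, 130 mm high, a bystander. Origin at the centre of its underside.
- tipbox: Closed white pipette tip box, 122 by 82 by 62 mm, a bystander. Origin at the centre of its underside.
- beaker: White open beaker, 72 mm diameter, 90 mm high, a bystander. Origin at the centre of its underside.
There are look-alikes about, which are no part of the job. What is meant by the blade is not green, and is the larger of those in its own colour. Leave any green look-alike of the holder alone.

How it is judged (in metres and radians):
On the way, in this order (a step that is already met when the one before it is completed fails the run):
1. the blade is drawn clear out of its holder (z of blade in the frame of holder above 0.112 m), for 0.1 s.
2. the blade, touching the heater, holds its cover open by more than 0.6 rad (value of joint cover above 0.6 rad and contact force between blade and heater above 0.1 N), for 0.05 s.
3. with the cover fully open, the gripped blade is lowered into its holder to within about 15 mm of home (value of joint cover above 1.75 rad and z of blade in the frame of holder below 0.027 m and horizontal distance between blade and holder below 0.02 m and contact force between the fingers and blade above 1 N), for 0.05 s.
At the end, for the whole second after the job is handed in: The cover is open by more than 1.75 rad (resting on its stop at 1.9); the blade stands at rest tip down in its holder, upright within 0.12 rad, its tip within 15 mm of the holder's axis and less than 18 mm above the holder's underside (12 mm is home, the guard on the holder's top) (value of joint cover above 1.75 rad and z of blade in the frame of holder below 0.018 m and horizontal distance between blade and holder below 0.015 m and angle between blade's own z axis and vertical below 0.12 rad and linear speed of blade below 0.02 m/s); the robot touches nothing.
It fails at once if the gripper or arm touches the heater or its cover (more than 1 N) (contact force between any of the fingers, the arm and heater above 1 N).
It fails at once if a bystander is moved by more than 20 mm (distance of any of bottle, tipbox, beaker from where it was at the start of the episode above 0.02 m).
It also fails if it takes over 56 s, if anything falls off the work surface, if the arm or the gripper's body presses on something with over 40 N, if the wrist force passes 120 N, or if a joint passes its speed limit or range.

## Working session

There is one attempt and no reset: what is moved stays moved. The work goes in short steps, Python scripts to look and compute and a tool call to move; the robot and the scene stay as the last step left them, time stands still between calls to the robot, and variables do not carry over. Pictures are saved under pics/ and viewed, at most 10 in all, crops included, and the job is handed in when it is done.

Besides the shell and the picture viewer there is one more tool, called as name(argument=value, ...) on one line, values as JSON. carry_out: Moves the arm, as the interface text tells. Its arguments: {"type":"object","properties":{"increments":{"type":"array","items":{"type":"array","items":{"type":"number","minimum":-1,"maximum":1}}}},"required":["increments"]}

```bash
mkdir -p pics
python3 - <<'E'
from bench import *
import cv2,numpy as np
s=read_state();print({k:np.round(v,3).tolist() for k,v in s.items()},nose_length)
ims=[]
for c in("scene","side"):
    d=camera(c);cv2.imwrite(f"pics/{c}0.png",cv2.resize(d["pixels"][:,:,::-1],(800,600),interpolation=cv2.INTER_CUBIC))
    print(c,d["fx"],d["fy"],d["cx"],d["cy"],np.round(d["world_to_cam"],4).tolist())
    for n in("blade","holder","heater","cover","bottle","tipbox","beaker"):
        print(n,[(round(r["conf"],2),np.round(r["box"]).tolist()) for r in recognise(c,n)])
print(np.round(camera("wrist")["hand_eye"],4).tolist())
E
```

```text
{'time': 0.0, 'joint_positions': [-83.898, 21.842, 74.386, 0.001, 83.858, -12.333], 'joint_vel': [-0.037, -0.064, -0.017, 0.053, -0.027, 0.067], 'joint_torque': [0.0, -44.846, -23.127, -0.0, 0.005, 0.0], 'tcp_pos': [0.174, -0.521, 0.242], 'ee_rot': [[0.949, 0.316, -0.0], [0.316, -0.949, 0.001], [0.0, -0.001, -1.0]], 'wrist_force': [0.023, -0.126, 0.526], 'ft_torque': [-0.048, 0.014, -0.024], 'grasp_force': 0.0, 'gripper_width': 0.085} 0.011
scene 350.1524564933081 350.1524564933081 252.02672107269802 194.42074797620506 [[-0.8153, 0.5791, 0.0066, 0.5049], [0.3056, 0.4399, -0.8444, -0.1283], [-0.4919, -0.6864, -0.5356, 1.2544], [0.0, 0.0, 0.0, 1.0]]
blade [(0.91, [208.0, 126.0, 227.0, 160.0]), (0.75, [248.0, 139.0, 261.0, 178.0]), (0.66, [227.0, 112.0, 238.0, 161.0])]
holder [(0.94, [201.0, 154.0, 237.0, 203.0]), (0.86, [274.0, 145.0, 317.0, 191.0]), (0.37, [255.0, 192.0, 343.0, 246.0])]
heater [(0.82, [241.0, 190.0, 346.0, 278.0]), (0.72, [361.0, 265.0, 430.0, 343.0])]
cover [(0.82, [256.0, 189.0, 343.0, 242.0])]
bottle [(0.62, [177.0, 187.0, 202.0, 244.0])]
tipbox [(0.76, [362.0, 266
[... 214 characters left out ...]
6121], [-0.0949, -0.7667, -0.635, 0.1024], [0.0769, 0.6303, -0.7725, 1.1559], [0.0, 0.0, 0.0, 1.0]]
blade [(0.93, [213.0, 248.0, 235.0, 291.0]), (0.73, [212.0, 229.0, 225.0, 251.0]), (0.63, [258.0, 207.0, 276.0, 243.0])]
holder [(0.73, [249.0, 222.0, 288.0, 276.0]), (0.67, [171.0, 195.0, 209.0, 250.0])]
heater [(0.81, [210.0, 138.0, 281.0, 197.0])]
cover [(0.94, [209.0, 143.0, 266.0, 186.0]), (0.68, [304.0, 177.0, 325.0, 213.0])]
bottle [(0.67, [303.0, 179.0, 324.0, 216.0])]
tipbox [(0.88, [214.0, 100.0, 251.0, 133.0])]
beaker [(0.75, [242.0, 330.0, 274.0, 375.0])]
[[-0.0009, -0.9634, -0.2682, 0.0684], [1.0, -0.001, 0.0003, -0.0003], [-0.0006, -0.2682, 0.9634, -0.1318], [0.0, 0.0, 0.0, 1.0]]
```

View pics/scene0.png

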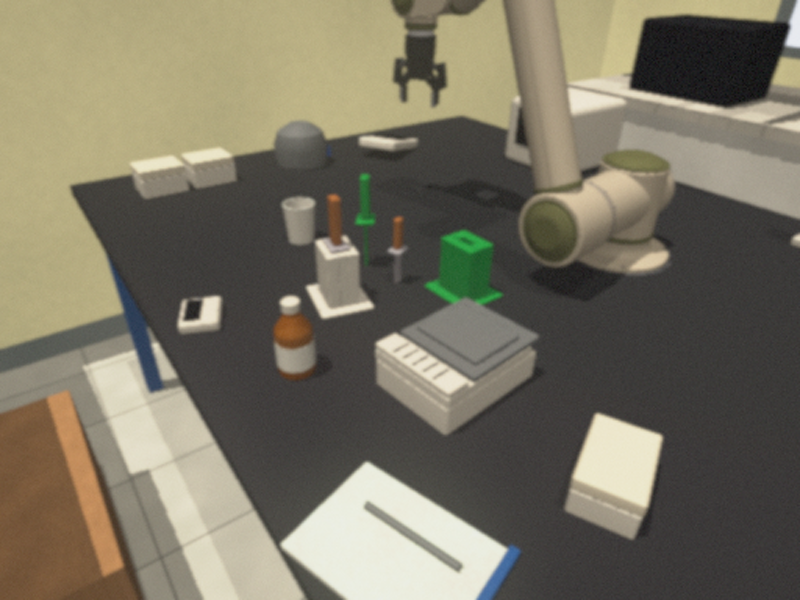

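View pics/side0.png

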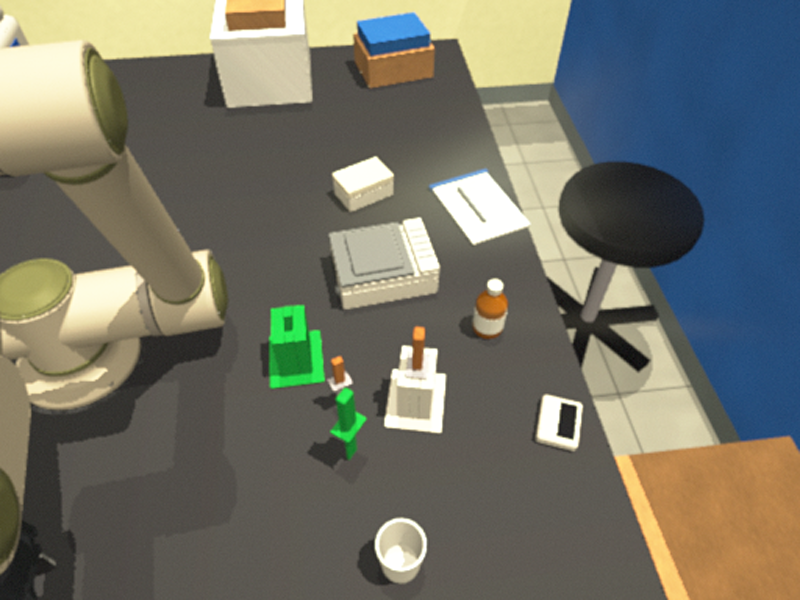

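The scene view shows the white holder with the orange-handled blade at about (335,220) of the 800 px image, and the heater at about (455,360) with its hinge on the far-from-robot side. The side view shows the holder at (415,390) and the heater at (385,262). The green holder and blade, and the small orange blade, are decoys. Next I fit the poses by silhouette.

```bash
cat > h.py <<'E'
from bench import *
import cv2,numpy as np
from scipy.optimize import minimize
def box(x0,x1,y0,y1,z0,z1): return np.array([[x,y,z] for x in(x0,x1) for y in(y0,y1) for z in(z0,z1)])/1000
HEAT=[box(-95,105,-75,75,0,50),box(-75,105,-75,75,50,68),box(65,105,-75,75,68,80),box(-95,55,-75,75,68,78)]
HOLD=[box(-50,50,-60,60,0,6),box(-30,30,-40,40,6,112)]
def cyl(r,h): 
    a=np.linspace(0,6.283,24); return [np.array([[r*np.cos(t),r*np.sin(t),z] for t in a for z in(0,h)])/1000]
def place(P,p):
    c,s=np.cos(p[2]),np.sin(p[2]); return P@np.array([[c,s,0],[-s,c,0],[0,0,1]])+[p[0],p[1],0]
def proj(d,P):
    T=np.array(d["world_to_cam"]); q=P@T[:3,:3].T+T[:3,3]
    return np.c_[d["fx"]*q[:,0]/q[:,2]+d["cx"],d["fy"]*q[:,1]/q[:,2]+d["cy"]]
def sil(d,parts,p,S=4):
    m=np.zeros((384*S,512*S),np.uint8)
    for P in parts: cv2.fillConvexPoly(m,cv2.convexHull(np.round((proj(d,place(P,p))+.5)*S).astype(np.int32)),1)
    return cv2.resize(m.astype(np.float32),(512,384),interpolation=cv2.INTER_AREA)
def ray(d,u,v,z):
    T=np.array(d["world_to_cam"]);R=T[:3,:3];o=-R.T@T[:3,3];r=R.T@np.array([(u-d["cx"])/d["fx"],(v-d["cy"])/d["fy"],1])
    return o+r*(z-o[2])/r[2]
def best(c,n,near=None):
    r=cut_out(c,n)
    if near is not None: r=[k for k in r if np.hypot((k["box"][0]+k["box"][2])/2-near[0],(k["box"][1]+k["box"][3])/2-near[1])<25]
    return r[0]["mask"].astype(np.float32) if r else None
def fit(ds,ms,parts,yaws):
    def cost(p): 
        c=0
        for d,m in zip(ds,ms):
            s=sil(d,parts,p); c+=1-np.minimum(s,m).sum()/np.maximum(s,m).sum()
        return c
    v,u=np.nonzero(ms[0]); g=ray(ds[0],u.mean(),v.mean(),.04)
    R=[minimize(cost,[g[0],g[1],y],method="Nelder-Mead",options=dict(initial_simplex=[[g[0],g[1],y],[g[0]+.02,g[1],y],[g[0],g[1]+.02,y],[g[0],g[1],y+.2]],xatol=1e-4,fatol=1e-4)) for y in yaws]
    return sorted([(round(r.fun,4),np.round(r.x,4).tolist()) for r in R])
E
python3 - <<'E'
from h import *
D=[camera("scene"),camera("side")]
for n,parts,near,ys in(("heater",HEAT,[(294,234),(246,168)],[-.5,-.2,0,.2,.5]),("holder",HOLD,[(219,180),(268,249)],[-.6,-.3,0,.3,.6,1.2]),("bottle",cyl(30,130),[(189,215),(313,197)],[0]),("beaker",cyl(36,90),[(190,143),(258,352)],[0]),("tipbox",[box(-61,61,-41,41,0,62)],[(394,305),(232,116)],[0,.5,1,1.5,2])):
    M=[(d,best(c,n,q)) for d,c,q in zip(D,("scene","side"),near)]
    M=[(d,m) for d,m in M if m is not None]
    if not M: print(n,"none");continue
    print(n,len(M),fit([a for a,_ in M],[b for _,b in M],parts,ys)[:3])
E
```

```text
heater 2 [(np.float64(0.0894), [0.5967, 0.1389, 0.1082]), (np.float64(0.0895), [0.5969, 0.1388, 0.1097]), (np.float64(0.0898), [0.5963, 0.1391, 0.1091])]
holder 2 [(np.float64(0.3529), [0.6283, -0.1733, -0.2603]), (np.float64(0.3531), [0.6283, -0.1733, -0.2591]), (np.float64(0.3532), [0.6284, -0.1734, -0.2572])]
bottle 1 [(np.float64(0.2553), [0.7896, -0.0399, -0.0165])]
beaker 2 [(np.float64(0.263), [0.5653, -0.4511, -0.1807])]
tipbox 1 [(np.float64(0.0437), [0.5815, 0.412, 0.4155]), (np.float64(0.0438), [0.581, 0.4118, 0.419]), (np.float64(0.0447), [0.5813, 0.4119, 0.4296])]
```

Run:
```python
from h import *
ov=[]
for c,(u,v) in(("scene",(255,200)),("side",(250,200))):
    d=camera(c);S=8;im=cv2.resize(d["pixels"][:,:,::-1],None,fx=S,fy=S,interpolation=cv2.INTER_CUBIC)
    for parts,p in((HEAT,[.5967,.1389,.1085]),(HOLD,[.6283,-.1733,-.26])):
        for P in parts:
            q=(proj(d,place(P,p))+.5)*S
            for i in range(8):
                for k in(1,2,4):
                    j=i^k
                    if j>i: cv2.line(im,tuple(map(int,q[i])),tuple(map(int,q[j])),(0,0,255),2)
    im=im[(v-75)*S:(v+75)*S,(u-50)*S-100:(u+50)*S+100]; ov.append(cv2.resize(im,(400,480)))
cv2.imwrite("pics/ov.png",np.hstack(ov))
```

```text
(no output)
```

View pics/ov.png

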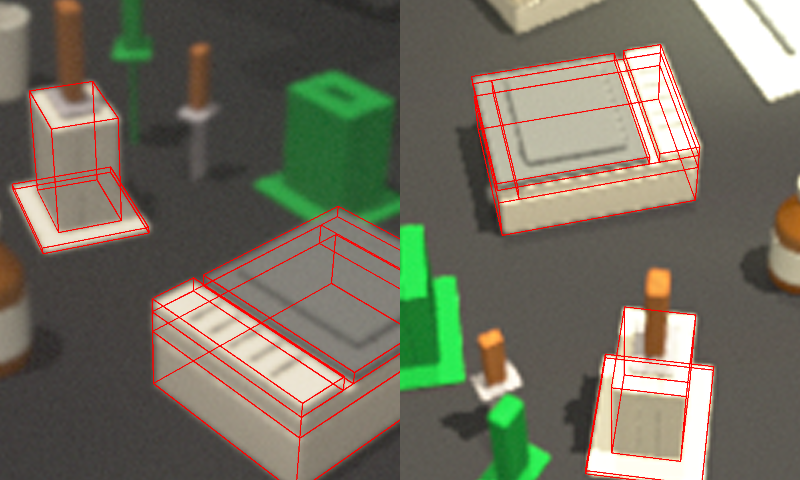

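carry_out(increments=[[0,0,0.6,0,1],[0,0,0.6,0,1],[0.6,0.46,0,-0.037,1],[0.6,0.46,0,-0.037,1],[0.6,0.46,0,-0.037,1],[0.6,0.46,0,-0.037,1],[0.6,0.46,0,-0.037,1],[0.6,0.46,0,0,1],[0.6,0.46,0,0,1],[0.6,0.46,0,0,1],[0.6,0.46,0,0,1],[0.6,0.46,0,0,1],[0.6,0.46,0,0,1],[0.6,0.46,0,0,1],[0.6,0.46,0,0,1],[0.6,0.46,0,0,1],[0.6,0.46,0,0,1],[0,0,0,0,1],[0,0,0,0,1]])

```text
time: 3.13
tcp_pos: [0.6234, -0.1767, 0.3014]
ee_rot: [[0.969, -0.248, -0.001], [-0.248, -0.969, 0.0], [-0.001, -0.0, -1.0]]
wrist_force: [-0.8, -0.1, -0.9]
gripper_width: 0.0853
grasp_force: 0.0
```

```bash
cat >> h.py <<'E'
def wcam():
    s=read_state();d=camera("wrist");T=np.eye(4);T[:3,:3]=s["ee_rot"];T[:3,3]=s["tcp_pos"]
    d["world_to_cam"]=np.linalg.inv(T@np.array(d["hand_eye"]));return s,d
def wire(im,d,parts,p,S):
    for P in parts:
        q=(proj(d,place(P,p))+.5)*S
        for i in range(8):
            for k in(1,2,4):
                if i^k>i: cv2.line(im,tuple(map(int,q[i])),tuple(map(int,q[i^k])),(0,0,255),1)
E
python3 - <<'E'
from h import *
s,d=wcam();print(s["tcp_pos"],s["ee_rot"],s["joint_positions"])
im=cv2.resize(d["pixels"][:,:,::-1],(800,600),interpolation=cv2.INTER_CUBIC).copy();S=800/512
p=[.6283,-.1733,-.26]
wire(im,d,HOLD+[box(-18,18,-25,25,112,118),box(-9,9,-13,13,118,208)],p,S)
cv2.imwrite("pics/w1.png",im)
E
```

```text
[ 0.62335445 -0.1766531   0.30142764] [[ 9.68810341e-01 -2.47801488e-01 -9.72739301e-04]
 [-2.47801210e-01 -9.68810818e-01  3.98439901e-04]
 [-1.04113436e-03 -1.44966720e-04 -9.99999448e-01]] [-2.62693040e+01  3.07296603e+01  4.97969250e+01 -4.25482054e-03
  9.95334965e+01  7.80774430e+01]
```

View pics/w1.png

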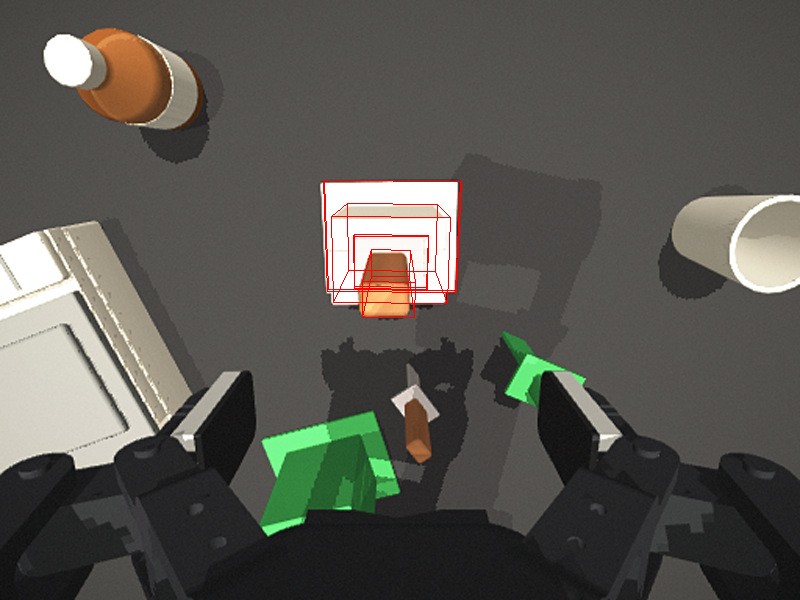

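carry_out(increments=[[0.1,0.09,-0.4,-0.003,1],[0,0,-0.5,0,1],[0,0,-0.5,0,1],[0,0,-0.5,0,1],[0,0,-0.5,0,1],[0,0,-0.48,0,1],[0,0,0,0,1],[0,0,0,0,0],[0,0,0,0,0],[0,0,0,0,0],[0,0,0,0,0],[0,0,0,0,0],[0,0,0,0,0],[0,0,0,0,0],[0,0,0,0,0]])

```text
time: 4.43
tcp_pos: [0.6276, -0.1735, 0.1593]
ee_rot: [[0.966, -0.26, 0.001], [-0.26, -0.966, -0.001], [0.001, 0.0, -1.0]]
wrist_force: [-1.7, 0.9, 5.8]
gripper_width: 0.0252
grasp_force: 56.2
```

carry_out(increments=[[0,0,0.34,0,0],[0,0,0.34,0,0],[0,0,0.34,0,0],[0,0,0.34,0,0],[0,0,0.34,0,0],[0,0,0,0,0],[-0.116,0.031,0,0,0],[-0.236,0.063,-0.01,0,0],[-0.234,0.063,-0.032,0,0],[0,0,0,0,0]])

```text
time: 5.27
tcp_pos: [0.5969, -0.1652, 0.2401]
ee_rot: [[0.966, -0.26, -0.001], [-0.26, -0.966, 0.0], [-0.001, -0.0, -1.0]]
wrist_force: [2.0, -0.3, -2.3]
gripper_width: 0.0253
grasp_force: 57.3
```

carry_out(increments=[[-0.23,0.062,-0.054,0,0],[-0.226,0.061,-0.072,0,0],[0,0,0,0,0]])

```text
time: 5.52
tcp_pos: [0.5744, -0.1592, 0.2341]
ee_rot: [[0.966, -0.26, -0.001], [-0.26, -0.966, 0.0], [-0.001, -0.0, -1.0]]
wrist_force: [2.1, -1.1, -1.1]
gripper_width: 0.0253
grasp_force: 57.3
```

Run:
```python
from h import *
d=camera("side");a=cv2.resize(d["pixels"][180:300,200:333,::-1],(400,360),interpolation=cv2.INTER_CUBIC)
d=camera("scene");b=cv2.resize(d["pixels"][90:210,170:303,::-1],(400,360),interpolation=cv2.INTER_CUBIC)
cv2.imwrite("pics/t1.png",np.hstack([a,b]))
```

```text
(no output)
```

View pics/t1.png

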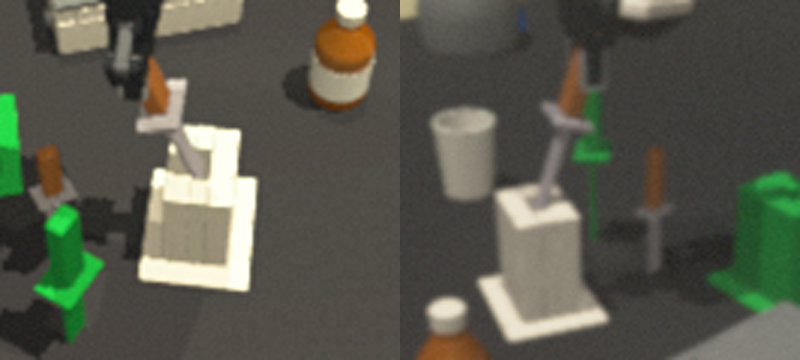

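The picture shows the blade pivoting in the grip as intended, tip still in the well. I check where the decoys stand before tilting further.

Run:
```python
from h import *
d=camera("side");e=camera("scene");k=.64
print("green base",ray(d,350*k,455*k,0),ray(e,367*k,265*k,0),"small",ray(e,398*k,283*k,0))
print("small top",ray(d,338*k,360*k,.12),"green top",ray(d,345*k,395*k,.196))
print("greenholder",ray(d,290*k,330*k,.112),ray(e,466*k,240*k,.112))
s=read_state();print(s["wrist_force"],s["ft_torque"])
```

```text
green base [ 0.50309448 -0.26621374  0.        ] [ 0.51059427 -0.25263337  0.        ] small [ 0.50072295 -0.15225112  0.        ]
small top [ 0.49875021 -0.15112155  0.12      ] green top [ 0.50785616 -0.26566728  0.196     ]
greenholder [ 0.41866499 -0.0720331   0.112     ] [ 0.41548729 -0.05419558  0.112     ]
[ 0.2460752   0.55321536 -0.30301689] [-0.00826255  0.00793233 -0.00566151]
```

carry_out(increments=[[-0.218,0.059,-0.094,0,0],[-0.209,0.056,-0.114,0,0],[-0.199,0.054,-0.13,0,0],[-0.187,0.05,-0.15,0,0],[-0.174,0.047,-0.164,0,0],[-0.158,0.043,-0.18,0,0],[-0.145,0.039,-0.194,0,0],[0,0,0,0,0],[0,0,0.4,0,0],[0,0,0.4,0,0],[0,0,0.4,0,0],[0,0,0.4,0,0],[0,0,0,0,0]])

```text
time: 6.8
tcp_pos: [0.512, -0.1427, 0.2669]
ee_rot: [[0.966, -0.26, 0.005], [-0.26, -0.966, -0.003], [0.005, 0.001, -1.0]]
wrist_force: [0.1, -0.5, -1.4]
gripper_width: 0.0251
grasp_force: 59.2
```

```bash
cat >> h.py <<'E'
BL=[box(-2,2,-12,12,0,100),box(-18,18,-25,25,100,106),box(-9,9,-13,13,106,196)]
def bladepts(P,s,phi,g=.155,dx=0):
    # blade tilted phi about tool y, tip toward tool +x; grip point at blade z=g
    R=np.array(s["ee_rot"]);u=R[:,0]*[1,1,0];u/=np.linalg.norm(u);w=np.cross([0,0,1],u);G=np.array(s["tcp_pos"])+[0,0,.008]
    zb=np.array([0,0,1])*np.cos(phi)-u*np.sin(phi); xb=u*np.cos(phi)+np.array([0,0,1])*np.sin(phi)
    return G+(P[:,[0]]-dx)*xb+P[:,[1]]*w+(P[:,[2]]-g)*zb
def over(name,s,phi,g=.155,dx=0):
    ims=[]
    for c in("side","scene"):
        d=camera(c);S=8;im=cv2.resize(d["pixels"][:,:,::-1],None,fx=S,fy=S,interpolation=cv2.INTER_CUBIC)
        for P in BL:
            q=(proj(d,bladepts(P,s,phi,g,dx))+.5)*S
            for i in range(8):
                for k in(1,2,4):
                    if i^k>i: cv2.line(im,tuple(map(int,q[i])),tuple(map(int,q[i^k])),(255,0,0),2)
        m=((proj(d,np.array([s["tcp_pos"]])-[[0,0,.03]])[0])*S).astype(int)
        x0,y0=max(0,m[0]-320),max(0,m[1]-300);ims.append(cv2.resize(im[y0:y0+600,x0:x0+640],(400,375)))
    cv2.imwrite(name,np.hstack(ims))
E
python3 - <<'E'
from h import *
s=read_state();print(s["tcp_pos"],s["wrist_force"])
over("pics/t2.png",s,np.radians(55))
E
```

```text
[ 0.51195525 -0.14266395  0.2668544 ] [ 0.07507653 -0.47966568 -1.37571501]
```

View pics/t2.png

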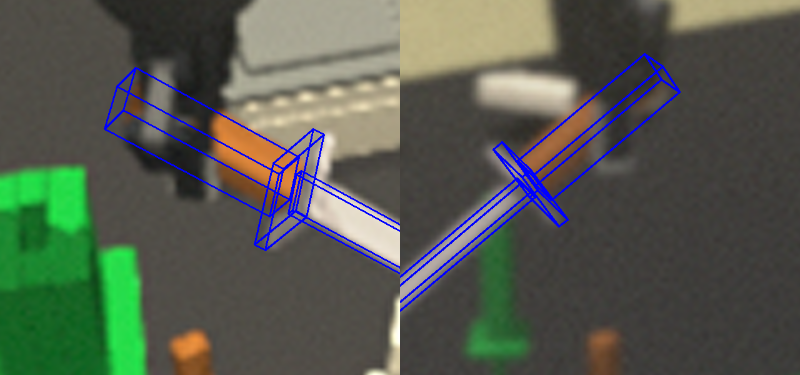

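```bash
cat >> h.py <<'E'
def fitblade(s,x0,zc=135):
    D=[]
    for c in("side","scene"):
        d=camera(c)
        a=proj(d,bladepts(np.array([[0,0,0],[0,0,.1],[0,0,zc/1000]]),s,*x0))
        r=[k["mask"] for k in cut_out(c,"blade")]
        r=[m for m in r if m[max(0,int(a[1,1])-3):int(a[1,1])+4,max(0,int(a[1,0])-3):int(a[1,0])+4].any()]
        if not r: print("no mask",c);continue
        v,u=np.mgrid[:384,:512];n=a[0]-a[2]
        keep=((u-a[2,0])*n[0]+(v-a[2,1])*n[1])>0
        D.append((d,r[0].astype(np.float32)*keep,keep))
    B=BL[:2]+[box(-9,9,-13,13,106,160)]
    def cost(x):
        t=0
        for d,m,k in D:
            S=4;q=np.zeros((384*S,512*S),np.uint8)
            for P in B: cv2.fillConvexPoly(q,cv2.convexHull(np.round((proj(d,bladepts(P,s,*x))+.5)*S).astype(np.int32)),1)
            q=cv2.resize(q.astype(np.float32),(512,384),interpolation=cv2.INTER_AREA)*k
            t+=1-np.minimum(q,m).sum()/np.maximum(q,m).sum()
        return t
    x0=np.array(x0)
    r=minimize(cost,x0,method="Nelder-Mead",options=dict(initial_simplex=[x0,x0+[.1,0,0],x0+[0,.01,0],x0+[0,0,.006]],xatol=1e-4,fatol=1e-4))
    s["tip"]=bladepts(np.zeros((1,3)),s,*r.x)[0]
    print(len(D),"cost",round(r.fun,3),"phi",round(np.degrees(r.x[0]),1),"g,dx",np.round(r.x[1:],4),"tip",np.round(s["tip"],4))
    return r.x
E
python3 - <<'E'
from h import *
s=read_state()
x=fitblade(s,[np.radians(55),.155,0.]); x=fitblade(s,[x[0],x[1],x[2]])
over("pics/t3.png",s,*x)
E
```

```text
no mask side
1 cost 0.135 phi 52.6 g,dx [ 0.1569 -0.0046] tip [ 0.6339 -0.1752  0.1794]
2 cost 0.262 phi 52.8 g,dx [ 0.158  -0.0048] tip [ 0.6351 -0.1755  0.1793]
```

View pics/t3.png

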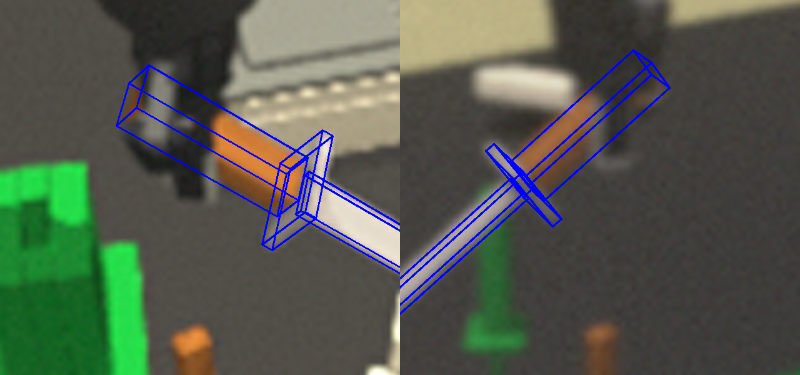

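carry_out(increments=[[-0.37,0.565,0,0.0295,0],[-0.37,0.565,0,0.0295,0],[-0.37,0.565,0,0.0295,0],[-0.37,0.565,0,0.0295,0],[-0.37,0.565,0,0,0],[-0.37,0.565,0,0,0],[-0.37,0.565,0,0,0],[-0.37,0.565,0,0,0],[-0.37,0.565,0,0,0],[0,0,-0.4,0,0],[0,0,-0.4,0,0],[0,0,-0.4,0,0],[0,0,0,0,0],[0,0,0,0,0]])

```text
time: 8.57
tcp_pos: [0.3442, 0.1121, 0.2038]
ee_rot: [[0.994, 0.108, -0.001], [0.108, -0.994, 0.0], [-0.001, -0.0, -1.0]]
wrist_force: [-0.5, -0.6, -0.9]
gripper_width: 0.0256
grasp_force: 59.4
```

```bash
cat >> h.py <<'E'
HP=[.5967,.1389,.1085]
def loc(w,p=HP):
    c,s=np.cos(p[2]),np.sin(p[2]);a,b=w[0]-p[0],w[1]-p[1];return np.round(1000*np.array([c*a+s*b,-s*a+c*b,w[2]]),1)
E
python3 - <<'E'
from h import *
s=read_state();print(s["tcp_pos"],np.degrees(np.arctan2(s["ee_rot"][1][0],s["ee_rot"][0][0])))
x=fitblade(s,[np.radians(53),.158,-.0048]);x=fitblade(s,x);print(loc(s["tip"]),loc(s["tcp_pos"]))
print(loc(bladepts(np.zeros((1,3)),s,np.radians(52.8),.158,-.0048)[0]))
for c in("side","scene"):
    d=camera(c);im=d["pixels"]; 
    a=proj(d,bladepts(np.array([[0,0,.05]]),s,*x))[0];x0,y0=max(0,int(a[0]-60)),max(0,int(a[1])-50)
    S=4;b=cv2.resize(im[:,:,::-1],None,fx=S,fy=S,interpolation=cv2.INTER_CUBIC)
    for P in BL:
        q=(proj(d,bladepts(P,s,*x))+.5)*S
        for i in range(8):
            for k in(1,2,4):
                if i^k>i: cv2.line(b,tuple(map(int,q[i])),tuple(map(int,q[i^k])),(255,0,0),1)
    wire(b,d,HEAT,HP,S); b=b[y0*S:y0*S+400,x0*S:x0*S+400]
    o=b if c=="side" else np.hstack([o[:400,:400],b])
cv2.imwrite("pics/p1.png",o)
E
```

```text
[0.3441672  0.11212457 0.20375057] 6.18981403584088
2 cost 0.271 phi 53.2 g,dx [ 0.1583 -0.0047] tip [0.473  0.1261 0.1206]
2 cost 0.278 phi 53.1 g,dx [ 0.1573 -0.0045] tip [0.472  0.126  0.1209]
[-125.4    0.7  120.9] [-253.9    0.7  203.8]
[-125.2    0.7  120. ]
```

View pics/p1.png

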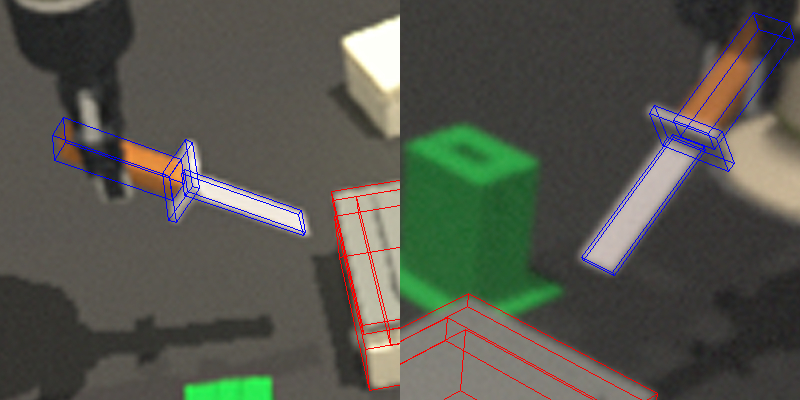

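carry_out(increments=[[0,0,-0.42,0,0],[0,0,-0.42,0,0],[0,0,-0.44,0,0],[0,0,0,0,0],[0.22,0.024,0,0,0],[0.22,0.024,0,0,0],[0.22,0.024,0,0,0],[0.21,0.023,0,0,0],[0,0,0,0,0],[0,0,0,0,0]])

```text
time: 9.9
tcp_pos: [0.3879, 0.1169, 0.1402]
ee_rot: [[0.994, 0.108, 0.0], [0.108, -0.994, 0.0], [0.0, 0.0, -1.0]]
wrist_force: [-0.9, 0.6, -2.3]
gripper_width: 0.0251
grasp_force: 59.5
```

```bash
cat > chk.py <<'E'
from h import *
def coverfit(d,c):
    m=best(c,"cover"); 
    if m is None: return None
    def cov(t):
        B=box(-150,0,-75,75,0,10);P=B.copy();ct,st=np.cos(t),np.sin(t)
        P[:,0]=B[:,0]*ct+B[:,2]*st;P[:,2]=-B[:,0]*st+B[:,2]*ct
        return [P+[.055,0,.0685]]
    def f(t):
        q=sil(d,cov(t),HP,2);return 1-np.minimum(q,m).sum()/np.maximum(q,m).sum()
    ts=np.arange(-.1,2.0,.025);v=[f(t) for t in ts];i=int(np.argmin(v));return round(ts[i],3),round(v[i],3)
s=read_state();print("t",s["time"],"F",np.round(s["wrist_force"],1),"tcp loc",loc(s["tcp_pos"]))
for c in("side","scene"):
    d=camera(c);print(c,"cover",coverfit(d,c))
    cv2.imwrite(f"pics/last_{c}.png",d["pixels"][:,:,::-1])
E
python3 - <<'E'
from chk import *
x=fitblade(s,[np.radians(53),.158,-.0048]);print(loc(s["tip"]))
E
```

```text
t 9.9 F [-0.9  0.6 -2.3] tcp loc [-210.     0.7  140.2]
side cover (np.float64(-0.0), np.float32(0.077))
scene cover (np.float64(-0.025), np.float32(0.047))
2 cost 0.423 phi 52.7 g,dx [ 0.158  -0.0031] tip [0.5147 0.1307 0.0548]
[-82.4   0.7  54.8]
```

carry_out(increments=[[0,0,0.15,0,0],[0.01,0.001,0.15,0,0],[0.02,0.002,0.15,0,0],[0.03,0.003,0.15,0,0],[0,0,0,0,0]])

```text
time: 10.72
tcp_pos: [0.3918, 0.1172, 0.1713]
ee_rot: [[0.994, 0.108, 0.003], [0.108, -0.994, 0.0], [0.003, 0.0, -1.0]]
wrist_force: [-1.0, 0.3, -1.6]
gripper_width: 0.0249
grasp_force: 59.4
```

Run:
```python
from chk import *
x=fitblade(s,[np.radians(53),.158,-.0048]);print(loc(s["tip"]))
```

```text
t 10.7167 F [-1.   0.3 -1.6] tcp loc [-206.     0.6  171.3]
side cover (np.float64(0.225), np.float32(0.059))
scene cover (np.float64(0.2), np.float32(0.032))
2 cost 0.489 phi 51.9 g,dx [ 0.1588 -0.0033] tip [0.5181 0.1309 0.084 ]
[-79.    0.6  84. ]
```

carry_out(increments=[[0.074,0.008,0.29,0,0],[0.1,0.011,0.28,0,0],[0.13,0.014,0.27,0,0],[0.155,0.017,0.256,0,0],[0.205,0.022,0.218,0,0],[0.235,0.025,0.2,0,0],[0.255,0.028,0.166,0,0],[0,0,0,0,0],[0,0,0,0,0]])

```text
time: 11.87
tcp_pos: [0.4485, 0.1234, 0.2532]
ee_rot: [[0.994, 0.108, -0.0], [0.108, -0.994, -0.0], [-0.0, 0.0, -1.0]]
wrist_force: [-0.7, -0.2, -3.1]
gripper_width: 0.0251
grasp_force: 59.6
```

Run:
```python
from chk import *
x=fitblade(s,[np.radians(53),.158,-.0048]);print(loc(s["tip"]))
```

```text
t 11.8667 F [-0.7 -0.2 -3.1] tcp loc [-149.     0.6  253.2]
side cover (np.float64(0.95), np.float32(0.063))
scene cover (np.float64(0.9), np.float32(0.034))
2 cost 0.429 phi 52.5 g,dx [ 0.1585 -0.0042] tip [0.576  0.1372 0.168 ]
[-20.8   0.6 168. ]
```

Cover at about 0.93 rad, as planned. Continue over the top.

carry_out(increments=[[0.267,0.029,0.134,0,0],[0.278,0.03,0.096,0,0],[0.276,0.03,0.082,0,0],[0.282,0.031,0.046,0,0],[0.282,0.031,0.01,0,0],[0.282,0.031,0,0,0],[0.2,0.022,0,0,0],[0.1,0.011,0,0,0],[0,0,0,0,0],[0,0,0,0,0],[0,0,0,0,0],[0,0,0,0,0]])

```text
time: 13.27
tcp_pos: [0.5464, 0.1342, 0.2723]
ee_rot: [[0.994, 0.108, 0.0], [0.108, -0.994, 0.0], [0.0, 0.0, -1.0]]
wrist_force: [-0.6, -0.0, -1.1]
gripper_width: 0.0255
grasp_force: 59.5
```

Run:
```python
from chk import *
x=fitblade(s,[np.radians(53),.158,-.0048]);print(loc(s["tip"]))
```

```text
t 13.2667 F [-0.6 -0.  -1.1] tcp loc [-50.6   0.7 272.3]
side cover (np.float64(1.9), np.float32(0.153))
scene cover (np.float64(1.9), np.float32(0.087))
2 cost 0.225 phi 53.0 g,dx [ 0.1585 -0.0046] tip [0.675  0.1481 0.1886]
[ 78.8   0.7 188.6]
```

carry_out(increments=[[-0.4,-0.043,0,0,0],[-0.4,-0.043,0,0,0],[-0.4,-0.043,0,0,0],[0.063,-0.677,0,-0.0295,0],[0.063,-0.677,0,-0.0295,0],[0.063,-0.677,0,-0.0295,0],[0.063,-0.677,0,-0.0295,0],[0.063,-0.677,0,0,0],[0.063,-0.677,0,0,0],[0.063,-0.677,0,0,0],[0.063,-0.677,0,0,0],[0,0,0,0,0],[0,0,0,0,0]])

```text
time: 14.75
tcp_pos: [0.512, -0.1445, 0.2717]
ee_rot: [[0.965, -0.262, -0.0], [-0.262, -0.965, 0.0], [-0.001, -0.0, -1.0]]
wrist_force: [-1.0, 0.7, -1.4]
gripper_width: 0.0253
grasp_force: 60.0
```

Run:
```python
from chk import *
print(s["tcp_pos"],np.degrees(np.arctan2(s["ee_rot"][1][0],s["ee_rot"][0][0])))
x=fitblade(s,[np.radians(53),.158,-.0045]);x=fitblade(s,x);print(loc(s["tip"],[.6283,-.1733,-.26]),loc(s["tcp_pos"],[.6283,-.1733,-.26]))
```

```text
t 14.75 F [-1.   0.7 -1.4] tcp loc [-114.9 -272.6  271.7]
side cover (np.float64(1.925), np.float32(0.1))
scene cover (np.float64(1.9), np.float32(0.094))
[ 0.51197856 -0.144548    0.27165062] -15.205866508673944
2 cost 0.362 phi 52.3 g,dx [ 0.1571 -0.0053] tip [ 0.6351 -0.178   0.1879]
no mask scene
1 cost 0.093 phi 52.6 g,dx [ 0.1585 -0.0072] tip [ 0.6376 -0.1787  0.189 ]
[ 10.4  -2.8 189. ] [-119.8   -2.1  271.7]
```

carry_out(increments=[[-0.02,0.046,-0.34,0.001,0],[0,0,-0.34,0,0],[0,0,-0.34,0,0],[0,0,-0.34,0,0],[0,0,-0.15,0,0],[0,0,-0.14,0,0],[0,0,0,0,0],[0,0,0,0,0]])

```text
time: 16.02
tcp_pos: [0.511, -0.1408, 0.1898]
ee_rot: [[0.967, -0.257, -0.0], [-0.257, -0.967, 0.0], [-0.0, 0.0, -1.0]]
wrist_force: [-1.8, 0.3, -1.7]
gripper_width: 0.0252
grasp_force: 60.0
```

Run:
```python
from h import *
s=read_state();print(s["tcp_pos"],s["wrist_force"])
x=fitblade(s,[np.radians(53),.158,-.0045]);print(loc(s["tip"],[.6283,-.1733,-.26]))
d=camera("side");a=cv2.resize(d["pixels"][190:290,215:315,::-1],(400,400),interpolation=cv2.INTER_CUBIC)
d=camera("scene");b=cv2.resize(d["pixels"][100:200,180:280,::-1],(400,400),interpolation=cv2.INTER_CUBIC)
cv2.imwrite("pics/r1.png",np.hstack([a,b]))
```

```text
[ 0.51099387 -0.1407873   0.1898427 ] [-1.80977842  0.33819643 -1.67018497]
2 cost 0.243 phi 52.2 g,dx [ 0.1581 -0.0061] tip [ 0.6354 -0.1738  0.1059]
[  7.    1.3 105.9]
```

View pics/r1.png

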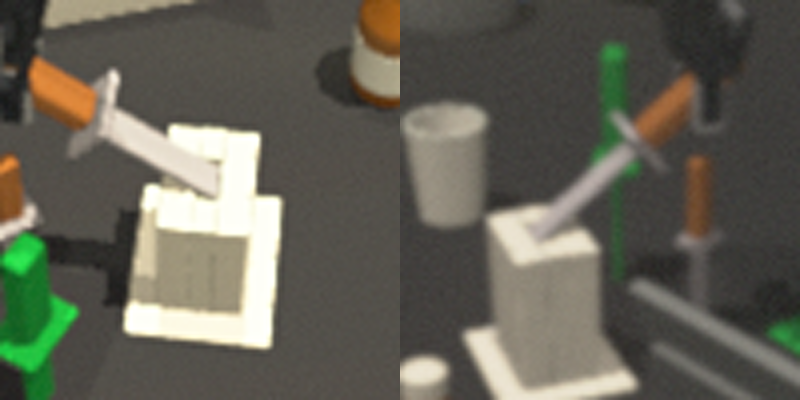

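carry_out(increments=[[0.17,-0.045,0.212,0,0],[0.186,-0.049,0.178,0,0],[0.203,-0.054,0.158,0,0],[0.217,-0.058,0.14,0,0],[0.23,-0.061,0.12,0,0],[0,0,0,0,0]])

```text
time: 16.82
tcp_pos: [0.5626, -0.1546, 0.2311]
ee_rot: [[0.967, -0.257, 0.002], [-0.257, -0.967, -0.001], [0.002, 0.001, -1.0]]
wrist_force: [-1.7, 1.6, -0.8]
gripper_width: 0.025
grasp_force: 57.4
```

Run:
```python
from h import *
s=read_state();print(s["tcp_pos"],s["wrist_force"])
x=fitblade(s,[np.radians(28),.158,-.0045]);print(loc(s["tip"],[.6283,-.1733,-.26]))
```

```text
[ 0.5626006  -0.15462234  0.23112721] [-1.70638736  1.57034455 -0.83451063]
2 cost 0.382 phi 27.5 g,dx [ 0.1563 -0.0022] tip [ 0.6342 -0.1736  0.1015]
[  5.8   1.2 101.5]
```

carry_out(increments=[[0.242,-0.064,0.098,0,0],[0.249,-0.066,0.078,0,0],[0.257,-0.068,0.052,0,0],[0.261,-0.069,0.032,0,0],[0.265,-0.07,0.006,0,0],[0.16,-0.043,-0.016,0,0],[0,0,0,0,0]])

```text
time: 17.6
tcp_pos: [0.6333, -0.1733, 0.2415]
ee_rot: [[0.967, -0.257, -0.001], [-0.257, -0.967, 0.001], [-0.001, -0.0, -1.0]]
wrist_force: [-1.7, -0.0, -1.3]
gripper_width: 0.0254
grasp_force: 54.8
```

Run:
```python
from h import *
s=read_state();print(s["tcp_pos"],s["wrist_force"])
x=fitblade(s,[np.radians(1),.158,-.0025]);print(loc(s["tip"],[.6283,-.1733,-.26]),loc(s["tcp_pos"],[.6283,-.1733,-.26]))
```

```text
[ 0.63331127 -0.17327505  0.24147052] [-1.7470544  -0.01038059 -1.33230855]
2 cost 0.55 phi 0.9 g,dx [0.1549 0.0019] tip [ 0.6338 -0.1734  0.0946]
[ 5.3  1.3 94.6] [  4.8   1.3 241.5]
```

carry_out(increments=[[-0.077,0.02,0,0,0],[0,0,-0.2,0,0],[0,0,-0.2,0,0],[0,0,-0.2,0,0],[0,0,-0.2,0,0],[0,0,-0.2,0,0],[0,0,-0.2,0,0],[0,0,-0.2,0,0],[0,0,0,0,0]])

```text
time: 18.55
tcp_pos: [0.6284, -0.1718, 0.1697]
ee_rot: [[0.966, -0.257, -0.004], [-0.257, -0.967, 0.002], [-0.004, -0.001, -1.0]]
wrist_force: [-0.2, -0.3, -2.4]
gripper_width: 0.025
grasp_force: 54.7
```

carry_out(increments=[[0,0,-0.1,0,0],[0,0,-0.08,0,0],[0,0,-0.02,0,0],[0,0,0,0,0],[0,0,0,0,0]])

```text
time: 18.97
tcp_pos: [0.6293, -0.1722, 0.1627]
ee_rot: [[0.967, -0.257, 0.001], [-0.257, -0.967, -0.0], [0.001, 0.0, -1.0]]
wrist_force: [0.4, 0.1, -2.2]
gripper_width: 0.0249
grasp_force: 54.7
```

Run:
```python
from chk import *
x=fitblade(s,[np.radians(1),.155,0.]);print(loc(s["tip"],[.6283,-.1733,-.26]),s["tcp_pos"])
```

```text
t 18.9667 F [ 0.4  0.1 -2.2] tcp loc [  -1.2 -312.8  162.7]
side cover None
scene cover None
2 cost 1.064 phi 0.0 g,dx [0.1538 0.0006] tip [ 0.6289 -0.1721  0.017 ]
[ 0.2  1.3 17. ] [ 0.62932929 -0.17218987  0.16272237]
```

carry_out(increments=[[0,0,-0.03,0,0],[0,0,-0.03,0,0],[0,0,0,0,0]])

```text
time: 19.62
tcp_pos: [0.629, -0.1721, 0.1589]
ee_rot: [[0.967, -0.257, -0.001], [-0.257, -0.967, 0.0], [-0.001, -0.0, -1.0]]
wrist_force: [-0.0, 0.8, -3.0]
gripper_width: 0.0256
grasp_force: 54.7
```

carry_out(increments=[[0,0,-0.03,0,0],[0,0,0,0,0],[0,0,0,0,0]])

```text
time: 19.87
tcp_pos: [0.6292, -0.1721, 0.1586]
ee_rot: [[0.967, -0.257, 0.001], [-0.257, -0.967, -0.0], [0.001, 0.0, -1.0]]
wrist_force: [-1.9, 1.3, 4.7]
gripper_width: 0.0251
grasp_force: 55.4
```

Guard is now resting on the holder (+5 N). Release and rise.

carry_out(increments=[[0,0,0,0,0.5],[0,0,0,0,0.8],[0,0,0,0,1],[0,0,0,0,1],[0,0,0,0,1],[0,0,0,0,1],[0,0,0.4,0,1],[0,0,0.5,0,1],[0,0,0.6,0,1],[0,0,0.7,0,1],[0,0,0.5,0,1],[-0.5,-0.5,0,0,1],[-0.5,-0.5,0,0,1],[-0.5,-0.5,0,0,1],[0,0,0,0,1],[0,0,0,0,1]])

```text
time: 21.2
tcp_pos: [0.5533, -0.2483, 0.2933]
ee_rot: [[0.966, -0.259, 0.0], [-0.259, -0.966, -0.0], [0.0, -0.0, -1.0]]
wrist_force: [0.4, 1.6, 0.8]
gripper_width: 0.0854
grasp_force: 0.0
```

Run:
```python
from h import *
d=camera("scene");a=cv2.resize(d["pixels"][100:300,160:360,::-1],(400,400),interpolation=cv2.INTER_CUBIC)
d=camera("side");b=cv2.resize(d["pixels"][100:300,180:380,::-1],(400,400),interpolation=cv2.INTER_CUBIC)
cv2.imwrite("pics/end.png",np.hstack([a,b]))
```

```text
(no output)
```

View pics/end.png

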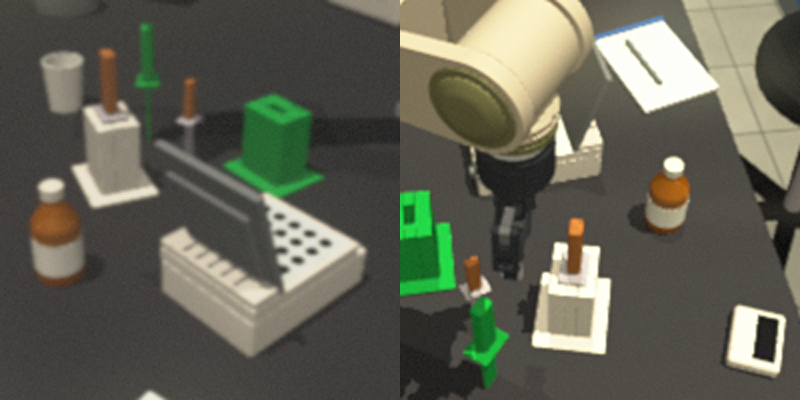

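The last picture shows the cover fully open (around (215,210)) and the blade upright in its holder (around (110,110)). Everything else is still where it was.

```bash
python3 -c "
from bench import *
print(finish_job())"
```

```text
the job is handed in; nothing more can be done
None
```

I levered the cover open onto its stop with the blade, put the blade back in its holder tip down, released it and handed the job in at about 21 s; the last pictures show the cover open, the blade upright and the other things in place, but the hand-in gave no verdict.

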